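# Sweep spilled nuts into the catch frame

### The job

Three big brass-coloured hex nuts have been spilled on the storeroom bench. Push them with the fingertips, gently and flat along the bench, through the open side of the green three-sided catch frame until all three lie at rest wholly inside it. Do not pinch, lift, tip or flick a nut, and do not shift or knock over any of the other things standing about.

Things in the scene. Friction and masses are not known exactly. Their poses are not given: they have to be found in the camera images.
- catch_frame: Low green three-sided frame fixed to the bench, with a white painted floor flush with the bench (no step). Inside 320 mm wide (its x, -160 to +160) and 150 mm deep (its y): open side at y = -75 mm, inner face of back wall at y = +75 mm. Walls 30 mm high, 5 mm thick. Origin: centre of the inside floor; z up. Its -y axis points out of the open side, within 0.2 rad of world -y.
- nut1: Brass-coloured M30 hex nut lying flat on the bench: 46 mm across flats, 53 mm across corners, 24 mm high, about 0.22 kg. Origin: centre of its underside (z = 0 when flat); z up; its x axis is square to one of its flats. Nothing holds it: it slides when pushed, friction unknown.
- nut2: Brass-coloured M30 hex nut lying flat on the bench: 46 mm across flats, 53 mm across corners, 24 mm high, about 0.22 kg. Origin: centre of its underside (z = 0 when flat); z up; its x axis is square to one of its flats. Nothing holds it: it slides when pushed, friction unknown.
- nut3: Brass-coloured M30 hex nut lying flat on the bench: 46 mm across flats, 53 mm across corners, 24 mm high, about 0.22 kg. Origin: centre of its underside (z = 0 when flat); z up; its x axis is square to one of its flats. Nothing holds it: it slides when pushed, friction unknown.
- bolt: Bystander among the nuts: dark steel bolt standing on its hexagonal head, 53 mm high, head 30 mm across flats (35 mm corners) and 13 mm high, shank 20 mm thick. Origin: centre of its underside, z up. Leave alone.
- tin: Bystander: small jar with a red cap, 44 mm diameter, 45 mm high, upright. Origin: centre of its underside. Leave alone.
- spray_yellow: Bystander: yellow spray can, 60 mm diameter, 190 mm high, upright. Origin: centre of its underside. Leave alone.
- spray_blue: Bystander: blue spray can, 60 mm diameter, 170 mm high, upright. Origin: centre of its underside. Leave alone.
- wrench: Bystander: steel wrench lying on the bench, 190 mm long. Leave alone.
- carton: Bystander: open cardboard box of bolts, 90 x 130 mm, 50 mm high. Origin: centre of its underside. Leave alone.
Things that resemble listed ones, but are neither listed nor needed, are in the scene too. Leave any orange or turquoise look-alike of the nut2 alone.

How it is judged (in metres and radians):
At the end, for the whole second after the job is handed in: Each nut lies flat and still between the walls of the catch frame, wholly past the line of its open side (its corners may stick out by 4 mm) (y of nut1 in the frame of catch_frame between -0.053 and 0.075 m and x of nut1 in the frame of catch_frame between -0.16 and 0.16 m and height (world z) of each of nut1, nut2, nut3 below 0.006 m and angle between each of nut1, nut2, nut3's own z axis and vertical below 0.15 rad and linear speed of each of nut1, nut2, nut3 below 0.02 m/s and y of nut2 in the frame of catch_frame between -0.053 and 0.075 m and x of nut2 in the frame of catch_frame between -0.16 and 0.16 m and y of nut3 in the frame of catch_frame between -0.053 and 0.075 m and x of nut3 in the frame of catch_frame between -0.16 and 0.16 m); the robot touches nothing.
It fails at once if a nut is lifted or tipped: its underside centre rises more than 8 mm off the bench (height (world z) of any of nut1, nut2, nut3 above 0.008 m).
It fails at once if a nut is flicked: it moves faster than 0.6 m/s (linear speed of any of nut1, nut2, nut3 above 0.6 m/s).
It fails at once if a nut is pinched or rammed: the fingers press on it with more than 30 N (contact force between the fingers and nut1 above 30 N or contact force between the fingers and nut2 above 30 N or contact force between the fingers and nut3 above 30 N).
It fails at once if a bystander (bolt, jar, spray cans, wrench, carton) is shifted more than 15 mm (distance of any of bolt, tin, spray_yellow, spray_blue, wrench, carton from where it was at the start of the episode above 0.015 m).
It fails at once if the bolt, the jar or a spray can is knocked over (tilts more than 0.3 rad) (angle between any of bolt, tin, spray_yellow, spray_blue's own z axis and vertical above 0.3 rad).
It also fails if it takes over 72 s, if anything falls off the work surface, if the arm or the gripper's body presses on something with over 40 N, if the wrist force passes 120 N, or if a joint passes its speed limit or range.

### The arm

A 6-joint arm with a two-finger parallel gripper is mounted at the origin on the work surface. World frame = base frame: x ahead of the robot, y to its left, z up, the work surface at z = 0. Lengths are in m, angles in degrees, forces in N, time in s.
With the tool pointing down it reaches from about 0.35 to 0.775 m from the base axis. Payload 5.5 kg.
Tool frame: the origin (TCP) lies midway between the tips of the shut fingers; the grasp point (between the pads) lies 19 mm behind it; z points along the fingers, y is the line along which they close (so a half turn about z gives the same grasp; the last joint's range is limited). The gripper opens to 85 mm and grips with 20 to 120 N. Pads are 22 mm wide; open, the fingers measure 114 mm over their backs; the gripper's body (76 mm by 85 mm) begins 54 mm behind the grasp point. The pads swing forward as they close: fully open they stand 13 mm farther back than shut.
Start: joints at [-75.608, 17.945, 2.641, 74.691, 0, 82.002], TCP at [0.219, -0.532, 0.231] pointing down, gripper open.
Joint ranges: [-158.12, 158.12], [-49.38, 96.58], [-58.88, 72.47], [-126.05, 133.96], [-84.25, 85.87], [-180, 180]. Speed limits (degrees/s): [147.25, 147.25, 180, 180, 180, 180].

### API

Orientations are given as a 3x3 rotation matrix whose columns are the frame's x, y, z axes.
In Python, from workcell import arm, capture, camera_info, workorder gives the robot as it stands. The module is installed in compiled form; this text tells all that it offers.
- The arm moves only by the shell command python3 -m handwheel 'ROWS' [FORCE]. ROWS is JSON, a list of rows, each an object with "linear": the shift along the world's x, y, z in cm, a list of three; "rotation": the turn, a rotation vector about the world's x, y, z in degrees, a list of three; "hand": the opening, from 0 (shut) to 1 (fully open). In form: [{"linear": [x, y, z], "rotation": [rx, ry, rz], "hand": hand}, ...]. A call has 1 to 20 rows; each row shifts and turns the commanded pose from where the row before left it; what a row does not reach is not made up. A row lasts 1/8 s, in which the tool goes at most 62.5 mm and 10.7 degrees, less where a joint would pass 70% of its speed; a pose out of reach is approached as far as the arm can. A call with a gripper value outside its range is refused whole. The fingers move at their own pace and stop on an object; FORCE is the grip in N (left out, the last holds). Time passes only in rows, so rows that do not move let the fingers close. It gives the time, the measured TCP pose, the force, the opening and the grip force at its end, in the units of the state.
- arm.read_state(): the state, without advancing time (a new reading comes with each control period).
- capture(name): name is "side" or "top" or "wrist"; returns the picture (400x640x3 uint8, red, green, blue); there is no depth.
- camera_info(name): a dict with "fx", "fy", "cx", "cy" (pixels), "R" (3x3) and "t" (3): a world point X has camera coordinates R X + t. Camera axes: x right, y down, z forward; pixel columns grow to the right and rows downward; lengths in m; the calibration is good to about 2 mm. A picture is of the moment at which its call begins: read the wrist's pose just before it. camera_info takes no time and is no camera call; for the wrist camera it gives the pose at the moment of the call.
- workorder.close_job(): hands the job in; it is judged then, once.
The state is a dict: "time": time; "qpos": joint angles; "joint_vel": joint speeds; "joint_torque": joint torques, N m; "tcp_pos": TCP position; "eef_rot": TCP orientation; "wrist_force": force on the tool from outside, world axes, zero at the start; "moment": the same for the moment, N m; "opening": finger opening in m; "finger_force": force on a finger pad.
Only numpy, scipy, OpenCV 4.12 (cv2) and the standard library are available. Lean on these libraries where they do the work, as an engineer would, in place of code of your own. Each camera call takes 0.05 s, during which the arm holds its last target. There are 200 camera calls.

## Working session

There is one attempt and no reset: what is moved stays moved. The work goes in short steps, Python scripts to look and compute and a shell command to move; the robot and the scene stay as the last step left them, time stands still between calls to the robot, and variables do not carry over. Pictures are saved under pics/ and viewed, at most 10 in all, crops included, and the job is handed in when it is done.

```bash
mkdir -p pics; python3 - <<'E'
from workcell import arm,capture,camera_info
import cv2
for n in ["top","side"]:
    cv2.imwrite(f"pics/{n}0.png",capture(n)[:,:,::-1]); i=camera_info(n); print(n,i)
print(arm.read_state())
E
```

```text
top {'fx': 406.1056351385674, 'fy': 406.1056351385674, 'cx': 319.68500729047526, 'cy': 201.65341043413073, 'R': array([[-0.02434837, -0.9993445 ,  0.02679043],
       [-0.99367073,  0.02125313, -0.11030313],
       [ 0.10966145, -0.02930656, -0.99353686]]), 't': array([-0.00186544,  0.58213812,  1.07328175])}
side {'fx': 519.6249098262532, 'fy': 519.6249098262532, 'cx': 315.24304322311866, 'cy': 205.574021005309, 'R': array([[-0.84446029, -0.53522386,  0.02054857],
       [-0.38436534,  0.57882909, -0.7191802 ],
       [ 0.37302829, -0.61521728, -0.69451968]]), 't': array([0.48629855, 0.23755094, 1.55008162])}
{'time': 0.1, 'qpos': array([-7.56067815e+01,  1.79865307e+01,  2.58336677e+00,  7.46910885e+01,
        9.46049497e-04,  8.20012139e+01]), 'joint_vel': array([ 0.12745662, -0.05240917,  0.14674143,  0.13180616,  0.0131932 ,
       -0.09467991]), 'joint_torque': array([ 2.57321371e-03, -4.81725097e+01,  2.99244064e+01,  1.28087652e-02,
       -1.20977970e-04, -1.85231090e-05]), 'tcp_pos': array([ 0.21891909, -0.53119862,  0.23049691]), 'eef_rot': array([[ 9.24599255e-01,  3.80941024e-01, -3.92916281e-04],
       [ 3.80941148e-01, -9.24597907e-01,  1.59748545e-03],
       [ 2.45258170e-04, -1.62671183e-03, -9.99998647e-01]]), 'wrist_force': array([-0.04596717,  0.56926694, -0.641065  ]), 'moment': array([-0.0020196 ,  0.01546866,  0.02154089]), 'finger_force': 0.0, 'opening': 0.08523741709862985}
```

View pics/top0.png

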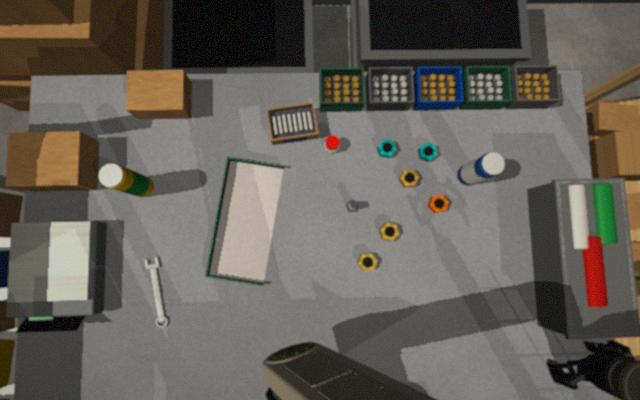

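View pics/side0.png

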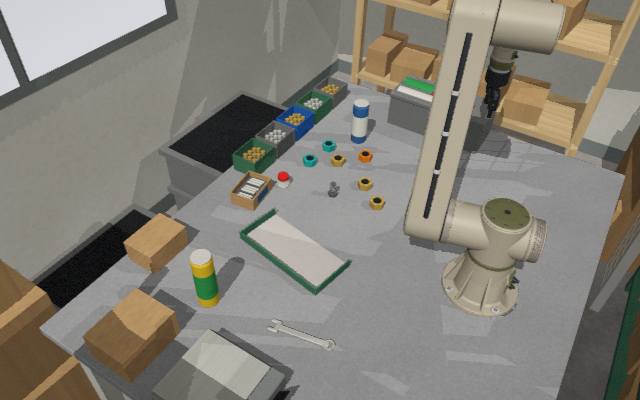

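Top view: brass nuts at (409,178), (390,231), (368,262). Look-alikes are orange at (439,203) and turquoise at (387,148) and (428,152). The bolt is at (352,206), the tin at (333,143), and the frame is white at about (250,220) with its open side on the right. Next I'll measure these and check an enlarged crop.

```bash
cat > h.py <<'E'
import numpy as np, cv2
from workcell import arm,capture,camera_info
def ray(i,uv,z):
    d=i["R"].T@np.array([(uv[0]-i["cx"])/i["fx"],(uv[1]-i["cy"])/i["fy"],1]); o=-i["R"].T@i["t"]
    return (o+d*(z-o[2])/d[2])
def hsv(im): return cv2.cvtColor(im,cv2.COLOR_RGB2HSV)
def blobs(m,lo,hi):
    n,l,s,c=cv2.connectedComponentsWithStats(m.astype(np.uint8))
    return [(c[k],s[k],cv2.minAreaRect(np.argwhere(l==k)[:,::-1].astype(np.float32))) for k in range(1,n) if lo<s[k,4]<hi]
FC=None
def look(name="top",show=True):
    im=capture(name); i=camera_info(name); H=hsv(im)
    h,s,v=H[...,0],H[...,1],H[...,2]; out=[]
    m=(h>=17)&(h<=32)&(s>90)&(v>80)
    m=cv2.morphologyEx(m.astype(np.uint8),cv2.MORPH_CLOSE,np.ones((5,5),np.uint8))
    for c,st,r in blobs(m,60,700):
        w=ray(i,(st[0]+st[2]/2-.5,st[1]+st[3]/2-.5),0.018)
        if 150<c[0]<470 and 110<c[1]<320 : out.append((np.round(c),st[4],np.round(w[:2],3)))
    return im,i,out
E
python3 - <<'E'
from h import *
im,i,o=look()
for x in o: print(x)
H=hsv(im);h,s,v=[H[...,k] for k in range(3)]
for nm,uv,z in [("bolt",(352,206),.03),("tin",(333,143),.045),("orange",(439,203),.018),("tq1",(387,148),.018),("tq2",(428,152),.018)]: print(nm,np.round(ray(i,uv,z)[:2],3))
g=(h>55)&(h<90)&(s>90); 
for c,st,r in blobs(g,100,5000):
    if 190<c[0]<300: print("green",c,st)
w=(s<40)&(v>150); w[:, :195]=0; w[:,300:]=0; w[:150]=0; w[295:]=0
for c,st,r in blobs(w,800,20000):
    b=cv2.boxPoints(r); print("white",c,[ (np.round(p),np.round(ray(i,p,0)[:2],3)) for p in b])
a=cv2.resize(im[125:295,195:455],None,fx=3,fy=3,interpolation=cv2.INTER_CUBIC)
cv2.imwrite("pics/crop.png",a[:,:,::-1])
E
```

```text
(array([409., 178.]), np.int32(218), array([ 0.646, -0.265]))
(array([389., 231.]), np.int32(219), array([ 0.498, -0.206]))
(array([367., 262.]), np.int32(214), array([ 0.417, -0.142]))
bolt [ 0.568 -0.103]
tin [ 0.741 -0.055]
orange [ 0.573 -0.347]
tq1 [ 0.731 -0.209]
tq2 [ 0.718 -0.324]
green [237.85714286 174.53416149] [218 158  64  53 161]
green [212.22307692 245.54615385] [206 212  14  65 130]
white [250.59602027 220.96114136] [(array([217., 273.], dtype=float32), array([0.396, 0.27 ])), (array([237., 161.], dtype=float32), array([0.707, 0.213])), (array([284., 169.], dtype=float32), array([0.679, 0.081])), (array([264., 281.], dtype=float32), array([0.37 , 0.142]))]
```

View pics/crop.png

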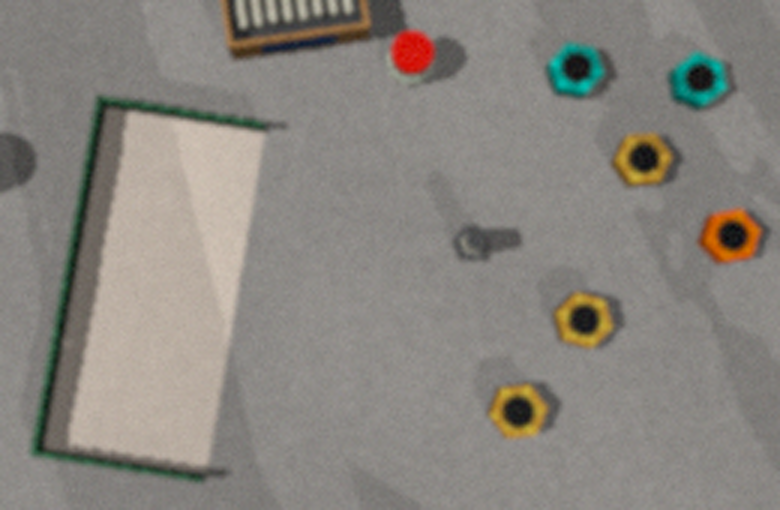

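The crop confirms three brass hex rings at top-view pixels (409,178), (390,232) and (368,262). The orange and turquoise ones are clearly different in colour. I'll move above the spot behind the far nut with the fingers part open as a two-point pusher, and locate the blue can on the way.

```bash
R='{"linear":[3.6,1.6,0],"rotation":[0,0,6],"hand":0.3}'; python3 -m handwheel '[{"linear":[3.6,1.6,0],"rotation":[0,0,6],"hand":0.3},{"linear":[3.6,1.6,0],"rotation":[0,0,6],"hand":0.3},{"linear":[3.6,1.6,0],"rotation":[0,0,6],"hand":0.3},{"linear":[3.6,1.6,0],"rotation":[0,0,6],"hand":0.3},{"linear":[3.6,1.6,0],"rotation":[0,0,6],"hand":0.3},{"linear":[3.6,1.6,0],"rotation":[0,0,6],"hand":0.3},{"linear":[3.6,1.6,0],"rotation":[0,0,6],"hand":0.3},{"linear":[3.6,1.6,0],"rotation":[0,0,6],"hand":0.3},{"linear":[3.6,1.6,0],"rotation":[0,0,6],"hand":0.3},{"linear":[3.6,1.6,0],"rotation":[0,0,6],"hand":0.3},{"linear":[3.6,1.6,0],"rotation":[0,0,6],"hand":0.3},{"linear":[3.6,1.6,0],"rotation":[0,0,6],"hand":0.3},{"linear":[0,0,0],"rotation":[0,0,0],"hand":0.3}]'
python3 - <<'E'
from h import *
i=camera_info("top"); print("blue",ray(i,(492,163),.17)); i=camera_info("side"); print(ray(i,(361,103),.17))
cv2.imwrite("pics/w1.png",capture("wrist")[:,:,::-1])
i=camera_info("wrist"); 
for p in [(.646,-.265,.024),(.646,-.325,.01)]:
    c=i["R"]@np.array(p)+i["t"]; print(c[0]/c[2]*i["fx"]+i["cx"],c[1]/c[2]*i["fy"]+i["cy"])
E
```

```text
time: 1.78
tcp_pos: [0.653, -0.3376, 0.2294]
eef_rot: [[-0.08, 0.997, -0.001], [0.997, 0.08, 0.001], [0.001, -0.001, -1.0]]
wrist_force: [-0.4, -0.1, 0.4]
opening: 0.0254
finger_force: 0.0
blue [ 0.65241103 -0.43295931  0.17      ]
[ 0.64964937 -0.42875175  0.17      ]
322.37057086909346 97.64181201257551
318.10655169942316 154.34111915290572
```

View pics/w1.png

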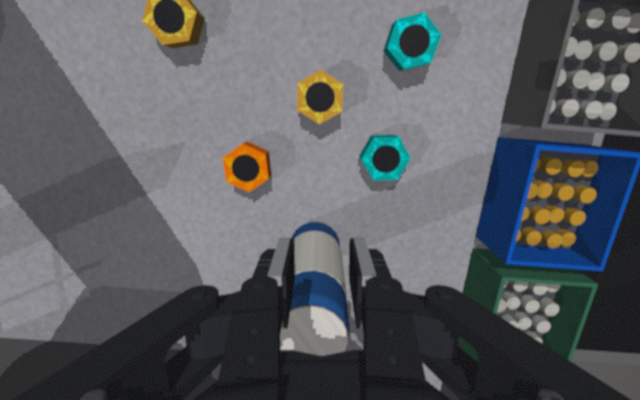

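Wrist view: nut A is at (320,97), as predicted at (322,98). Orange is at (247,167), turquoise at (385,158), and the blue can is behind, at (315,280). I'll check which side the wrist camera is mounted on before going down near the can.

```bash
python3 -c "
from h import *
i=camera_info('wrist');print(-i['R'].T@i['t'],i['R'])"
```

```text
[ 0.64605961 -0.26696976  0.37306474] [[ 0.99699286  0.07745398 -0.00247267]
 [ 0.07506389 -0.95731663  0.27912414]
 [ 0.01925214 -0.27847039 -0.96025184]]
```

```bash
python3 -m handwheel '[{"linear":[-0.3,1.8,0],"rotation":[0,0,0],"hand":0.3},{"linear":[0,0,-4],"rotation":[0,0,0],"hand":0.3},{"linear":[0,0,-4],"rotation":[0,0,0],"hand":0.3},{"linear":[0,0,-4],"rotation":[0,0,0],"hand":0.3},{"linear":[0,0,-4],"rotation":[0,0,0],"hand":0.3},{"linear":[0,0,-3],"rotation":[0,0,0],"hand":0.3},{"linear":[0,0,-2],"rotation":[0,0,0],"hand":0.3},{"linear":[0,0,-0.8],"rotation":[0,0,0],"hand":0.3},{"linear":[0,0,0],"rotation":[0,0,0],"hand":0.3}]'
python3 - <<'E'
from h import *
cv2.imwrite("pics/w2.png",capture("wrist")[:,:,::-1])
E
```

```text
time: 2.95
tcp_pos: [0.6472, -0.3221, 0.0133]
eef_rot: [[-0.075, 0.997, -0.001], [0.997, 0.075, 0.0], [0.0, -0.001, -1.0]]
wrist_force: [0.6, -0.1, -0.3]
opening: 0.0255
finger_force: 0.0
```

View pics/w2.png

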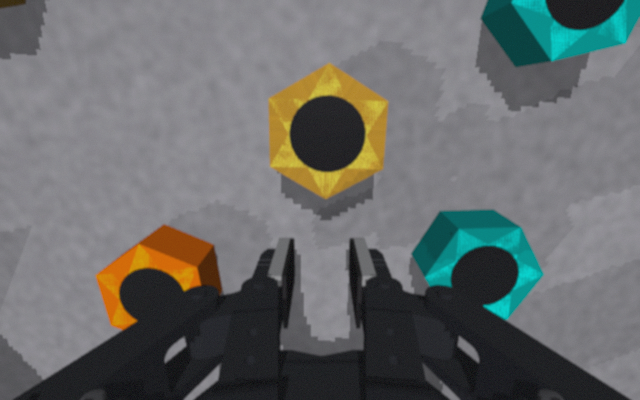

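The wrist view shows nut A at (327,132), corner towards the fingers and centred to about 3 mm. The fingers are clear of orange (155,285) and turquoise (480,275), so I'll push.

```bash
python3 -m handwheel '[{"linear":[0.2,0,-0.4],"rotation":[0,0,0],"hand":0.3},{"linear":[-0.08,1,0],"rotation":[0,0,0],"hand":0.3},{"linear":[-0.08,1,0],"rotation":[0,0,0],"hand":0.3},{"linear":[-0.08,1,0],"rotation":[0,0,0],"hand":0.3},{"linear":[-0.08,1,0],"rotation":[0,0,0],"hand":0.3},{"linear":[-0.08,1.2,0],"rotation":[0,0,0],"hand":0.3},{"linear":[-0.08,1.2,0],"rotation":[0,0,0],"hand":0.3},{"linear":[-0.08,1.2,0],"rotation":[0,0,0],"hand":0.3},{"linear":[-0.08,1.2,0],"rotation":[0,0,0],"hand":0.3},{"linear":[-0.08,1.2,0],"rotation":[0,0,0],"hand":0.3},{"linear":[-0.08,1.2,0],"rotation":[0,0,0],"hand":0.3},{"linear":[-0.08,1.2,0],"rotation":[0,0,0],"hand":0.3},{"linear":[-0.08,1.2,0],"rotation":[0,0,0],"hand":0.3},{"linear":[-0.08,1.2,0],"rotation":[0,0,0],"hand":0.3},{"linear":[-0.08,1.2,0],"rotation":[0,0,0],"hand":0.3}]'
python3 - <<'E'
from h import *
im,i,o=look()
for x in o: print(x)
E
```

```text
time: 4.88
tcp_pos: [0.6389, -0.161, 0.0094]
eef_rot: [[-0.077, 0.997, 0.0], [0.997, 0.077, -0.0], [-0.0, 0.0, -1.0]]
wrist_force: [0.5, -3.2, 2.0]
opening: 0.0257
finger_force: 1.6
(array([359., 182.]), np.int32(156), array([ 0.638, -0.128]))
```

```bash
python3 -m handwheel '[{"linear":[0,1.3,0],"rotation":[0,0,0],"hand":0.3},{"linear":[0,1.3,0],"rotation":[0,0,0],"hand":0.3},{"linear":[0,1.3,0],"rotation":[0,0,0],"hand":0.3},{"linear":[0,1.3,0],"rotation":[0,0,0],"hand":0.3},{"linear":[-0.1,1.3,0],"rotation":[0,0,0],"hand":0.3},{"linear":[-0.1,1.3,0],"rotation":[0,0,0],"hand":0.3},{"linear":[-0.1,1.3,0],"rotation":[0,0,0],"hand":0.3},{"linear":[-0.1,1.3,0],"rotation":[0,0,0],"hand":0.3},{"linear":[-0.1,1.3,0],"rotation":[0,0,0],"hand":0.3},{"linear":[-0.1,1.3,0],"rotation":[0,0,0],"hand":0.3},{"linear":[-0.1,1.3,0],"rotation":[0,0,0],"hand":0.3},{"linear":[-0.1,1.3,0],"rotation":[0,0,0],"hand":0.3},{"linear":[-0.1,1.3,0],"rotation":[0,0,0],"hand":0.3},{"linear":[-0.1,1.3,0],"rotation":[0,0,0],"hand":0.3},{"linear":[-0.1,1.3,0],"rotation":[0,0,0],"hand":0.3},{"linear":[-0.1,1.3,0],"rotation":[0,0,0],"hand":0.3},{"linear":[-0.1,1.3,0],"rotation":[0,0,0],"hand":0.3},{"linear":[-0.1,1.3,0],"rotation":[0,0,0],"hand":0.3}]'
python3 - <<'E'
from h import *
im,i,o=look()
for x in o: print(x)
cv2.imwrite("pics/t2.png",im[:,:,::-1])
E
```

```text
time: 7.18
tcp_pos: [0.6247, 0.0732, 0.0093]
eef_rot: [[-0.077, 0.997, -0.0], [0.997, 0.077, 0.0], [0.0, -0.0, -1.0]]
wrist_force: [0.7, -2.5, 1.0]
opening: 0.0252
finger_force: 1.3
(array([389., 231.]), np.int32(224), array([ 0.498, -0.206]))
(array([367., 262.]), np.int32(218), array([ 0.417, -0.142]))
```

View pics/t2.png

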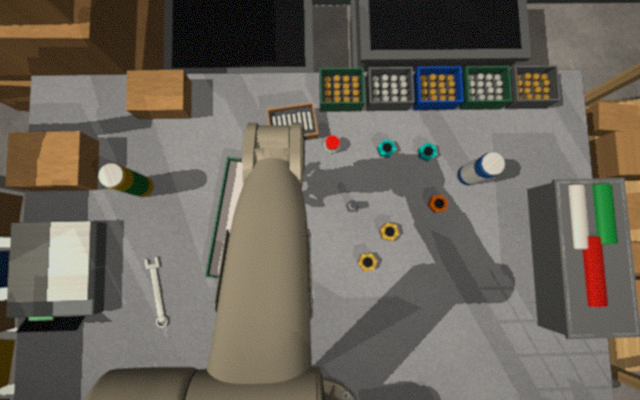

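The arm hides nut A here, but the force trace shows it is still in contact. Nut B at (390,231), nut C at (368,262) and the bolt at (352,206) haven't moved. I'll finish this push, back off and rise.

```bash
python3 -m handwheel '[{"linear":[-0.1,1.2,0],"rotation":[0,0,0],"hand":0.3},{"linear":[-0.1,1.2,0],"rotation":[0,0,0],"hand":0.3},{"linear":[-0.1,1.2,0],"rotation":[0,0,0],"hand":0.3},{"linear":[-0.1,1.2,0],"rotation":[0,0,0],"hand":0.3},{"linear":[-0.1,1,0],"rotation":[0,0,0],"hand":0.3},{"linear":[-0.1,0.6,0],"rotation":[0,0,0],"hand":0.3},{"linear":[0,0.3,0],"rotation":[0,0,0],"hand":0.3},{"linear":[0,-1,0],"rotation":[0,0,0],"hand":0.3},{"linear":[0,-2,0],"rotation":[0,0,0],"hand":0.3},{"linear":[0,-2,0],"rotation":[0,0,0],"hand":0.3},{"linear":[0,0,5],"rotation":[0,0,-4],"hand":0.3},{"linear":[0,0,5],"rotation":[0,0,-4],"hand":0.3},{"linear":[0,0,3],"rotation":[0,0,0],"hand":0.3}]'
python3 - <<'E'
from h import *
E=np.array([.983,-.18]);Y=np.array([.18,.983]);O=np.array([.541,.185])
i=camera_info("wrist"); im=capture("wrist"); H=hsv(im)
m=((H[...,0]>=17)&(H[...,0]<=32)&(H[...,1]>90)&(H[...,2]>80)).astype(np.uint8)
m=cv2.morphologyEx(m,cv2.MORPH_CLOSE,np.ones((9,9),np.uint8))
for c,s,r in blobs(m,500,20000):
    w=ray(i,(s[0]+s[2]/2,s[1]+s[3]/2),.02)[:2]; print(c,s[4],w,"frame",(w-O)@E,(w-O)@Y)
print(arm.read_state()["tcp_pos"])
cv2.imwrite("pics/w3.png",im[:,:,::-1])
E
```

```text
time: 8.85
tcp_pos: [0.62, 0.0874, 0.1423]
eef_rot: [[0.065, 0.998, 0.004], [0.998, -0.065, 0.0], [0.0, 0.003, -1.0]]
wrist_force: [1.5, -1.1, 0.9]
opening: 0.0257
finger_force: 0.0
[308.66438356  83.43150685] 2190 [0.61577439 0.17097755] frame 0.076027262483638 -0.00032467399751504326
[585.16846361 283.83423181] 742 [ 0.8538834 -0.0167951] frame 0.34388750296933507 -0.142045566397991
[630.18166667 365.14833333] 1200 [ 0.90859901 -0.10887361] frame 0.414247073907647 -0.22270994142962644
[0.62167765 0.08749291 0.14611348]
```

View pics/w3.png

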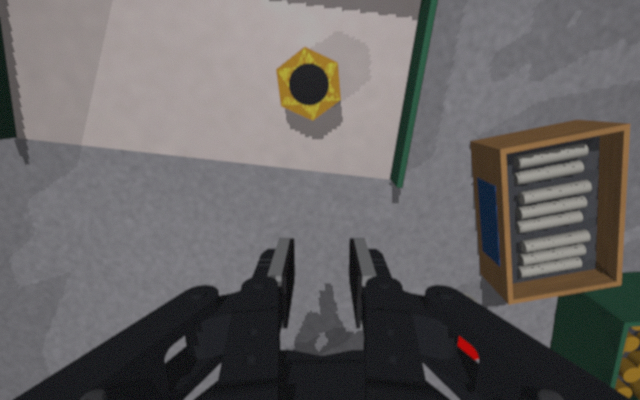

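Nut A is at (308,83) in the wrist view, well inside at frame (0.076, 0.000). Next is nut B.

```bash
python3 -m handwheel '[{"linear":[-1.4,-3.9,0],"rotation":[0,0,0],"hand":0.3},{"linear":[-1.4,-3.9,0],"rotation":[0,0,0],"hand":0.3},{"linear":[-1.4,-3.9,0],"rotation":[0,0,0],"hand":0.3},{"linear":[-1.4,-3.9,0],"rotation":[0,0,0],"hand":0.3},{"linear":[-1.4,-3.9,0],"rotation":[0,0,0],"hand":0.3},{"linear":[-1.4,-3.9,0],"rotation":[0,0,0],"hand":0.3},{"linear":[-1.4,-3.9,0],"rotation":[0,0,0],"hand":0.3},{"linear":[-1.4,-3.9,0],"rotation":[0,0,0],"hand":0.3},{"linear":[-1.4,-3.9,0],"rotation":[0,0,0],"hand":0.3},{"linear":[0,0,0],"rotation":[0,0,0],"hand":0.3},{"linear":[0,0,-4],"rotation":[0,0,0],"hand":0.3},{"linear":[0,0,-4],"rotation":[0,0,0],"hand":0.3},{"linear":[0,0,-3],"rotation":[0,0,0],"hand":0.3},{"linear":[0,0,-1.5],"rotation":[0,0,0],"hand":0.3},{"linear":[0,0,-0.7],"rotation":[0,0,0],"hand":0.3},{"linear":[0,0,0],"rotation":[0,0,0],"hand":0.3}]'
python3 - <<'E'
from h import *
i=camera_info("wrist"); im=capture("wrist"); H=hsv(im)
m=((H[...,0]>=17)&(H[...,0]<=32)&(H[...,1]>90)&(H[...,2]>80)).astype(np.uint8)
m=cv2.morphologyEx(m,cv2.MORPH_CLOSE,np.ones((9,9),np.uint8))
for c,s,r in blobs(m,500,20000): print(c,s[4],ray(i,(s[0]+s[2]/2,s[1]+s[3]/2),.02)[:2])
cv2.imwrite("pics/w4.png",im[:,:,::-1])
E
```

```text
time: 10.9
tcp_pos: [0.4931, -0.2618, 0.0077]
eef_rot: [[0.063, 0.998, 0.001], [0.998, -0.063, -0.0], [-0.0, 0.001, -1.0]]
wrist_force: [0.1, -0.1, 0.4]
opening: 0.0255
finger_force: 0.0
[71.94039497 13.45278276] 2785 [ 0.40899701 -0.15721136]
[321.66937023 127.53482824] 8384 [ 0.49701466 -0.20092529]
```

View pics/w4.png

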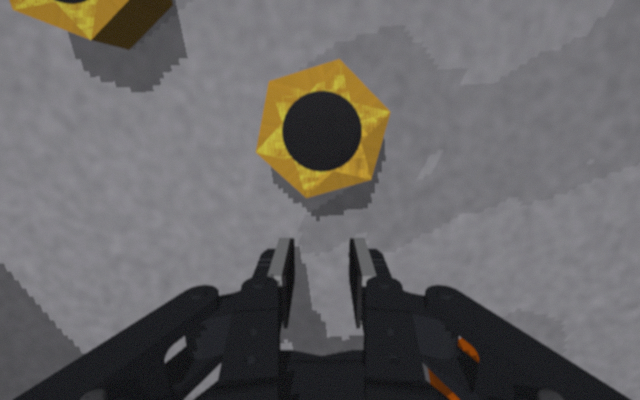

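Nut B sits at (322,130) in the wrist view, centred between the fingers. I'll push straight until past the bolt, then slant.

```bash
python3 -m handwheel '[{"linear":[0.2,1,0.1],"rotation":[0,0,0],"hand":0.3},{"linear":[0,1,0],"rotation":[0,0,0],"hand":0.3},{"linear":[0,1,0],"rotation":[0,0,0],"hand":0.3},{"linear":[0,1,0],"rotation":[0,0,0],"hand":0.3},{"linear":[0,1,0],"rotation":[0,0,0],"hand":0.3},{"linear":[0,1.2,0],"rotation":[0,0,0],"hand":0.3},{"linear":[0,1.2,0],"rotation":[0,0,0],"hand":0.3},{"linear":[0,1.2,0],"rotation":[0,0,0],"hand":0.3},{"linear":[0,1.2,0],"rotation":[0,0,0],"hand":0.3},{"linear":[0,1.2,0],"rotation":[0,0,0],"hand":0.3},{"linear":[0,1.3,0],"rotation":[0,0,0],"hand":0.3},{"linear":[0,1.3,0],"rotation":[0,0,0],"hand":0.3},{"linear":[0,1.3,0],"rotation":[0,0,0],"hand":0.3},{"linear":[0,1.3,0],"rotation":[0,0,0],"hand":0.3},{"linear":[0,1.3,0],"rotation":[0,0,0],"hand":0.3},{"linear":[0,1.3,0],"rotation":[0,0,0],"hand":0.3},{"linear":[0,1.3,0],"rotation":[0,0,0],"hand":0.3},{"linear":[0,1.3,0],"rotation":[0,0,0],"hand":0.3},{"linear":[0,1.3,0],"rotation":[0,0,0],"hand":0.3},{"linear":[0.1,1.2,0],"rotation":[0,0,0],"hand":0.3}]'
cat >> h.py <<'E'
def wl():
    O,X,Y=np.array([.541,.185]),np.array([.983,-.18]),np.array([.18,.983])
    i=camera_info("wrist"); im=capture("wrist"); H=hsv(im)
    m=((H[...,0]>=17)&(H[...,0]<=32)&(H[...,1]>90)&(H[...,2]>80)).astype(np.uint8)
    m=cv2.morphologyEx(m,cv2.MORPH_CLOSE,np.ones((9,9),np.uint8))
    for c,s,r in blobs(m,500,20000):
        w=ray(i,(s[0]+s[2]/2,s[1]+s[3]/2),.02)[:2]; print(np.round(c),s[4],np.round(w,3),"frame",np.round([(w-O)@X,(w-O)@Y],3))
    return im
E
python3 -c "
from h import *
wl(); print(look()[2])"
```

```text
time: 13.45
tcp_pos: [0.4955, -0.0218, 0.0082]
eef_rot: [[0.063, 0.998, -0.0], [0.998, -0.063, 0.0], [0.0, -0.0, -1.0]]
wrist_force: [0.1, -3.7, 3.0]
opening: 0.0256
finger_force: 1.8
[320. 197.] 7389 [0.497 0.011] frame [-0.012 -0.179]
[(array([253., 191.]), np.int32(203), array([0.617, 0.167])), (array([367., 262.]), np.int32(222), array([ 0.417, -0.14 ]))]
```

```bash
python3 -m handwheel '[{"linear":[0.15,1.2,0],"rotation":[0,0,0],"hand":0.3},{"linear":[0.15,1.2,0],"rotation":[0,0,0],"hand":0.3},{"linear":[0.15,1.2,0],"rotation":[0,0,0],"hand":0.3},{"linear":[0.15,1.2,0],"rotation":[0,0,0],"hand":0.3},{"linear":[0.15,1.2,0],"rotation":[0,0,0],"hand":0.3},{"linear":[0.15,1.2,0],"rotation":[0,0,0],"hand":0.3},{"linear":[0.15,1.2,0],"rotation":[0,0,0],"hand":0.3},{"linear":[0.15,1.2,0],"rotation":[0,0,0],"hand":0.3},{"linear":[0.15,1.2,0],"rotation":[0,0,0],"hand":0.3},{"linear":[0.15,1.2,0],"rotation":[0,0,0],"hand":0.3},{"linear":[0.15,1.2,0],"rotation":[0,0,0],"hand":0.3},{"linear":[0.15,1.2,0],"rotation":[0,0,0],"hand":0.3},{"linear":[0.15,1.2,0],"rotation":[0,0,0],"hand":0.3},{"linear":[0.1,1,0],"rotation":[0,0,0],"hand":0.3},{"linear":[0,0.6,0],"rotation":[0,0,0],"hand":0.3},{"linear":[0,0.3,0],"rotation":[0,0,0],"hand":0.3},{"linear":[0,-1,0],"rotation":[0,0,0],"hand":0.3},{"linear":[0,-2,0],"rotation":[0,0,0],"hand":0.3},{"linear":[0,-2,0],"rotation":[0,0,0],"hand":0.3},{"linear":[0,0,5],"rotation":[0,0,0],"hand":0.3}]' && python3 -m handwheel '[{"linear":[0,0,5],"rotation":[0,0,0],"hand":0.3},{"linear":[0,0,3],"rotation":[0,0,0],"hand":0.3},{"linear":[0,0,0],"rotation":[0,0,0],"hand":0.3}]'
python3 -c "
from h import *
wl(); print(arm.read_state()['tcp_pos'])"
```

```text
time: 16.05
tcp_pos: [0.5129, 0.1001, 0.0555]
eef_rot: [[0.066, 0.998, -0.008], [0.998, -0.066, -0.0], [-0.001, -0.008, -1.0]]
wrist_force: [0.8, 0.3, 1.1]
opening: 0.0257
finger_force: 0.0
time: 16.42
tcp_pos: [0.5184, 0.1016, 0.1412]
eef_rot: [[0.064, 0.998, 0.006], [0.998, -0.064, 0.0], [0.001, 0.006, -1.0]]
wrist_force: [0.6, -0.8, -1.0]
opening: 0.0258
finger_force: 0.0
[313.  84.] 2242 [0.518 0.185] frame [-0.023 -0.005]
[442.  94.] 2325 [0.615 0.171] frame [ 0.075 -0.   ]
[0.51712084 0.10167184 0.13931418]
```

Nuts A and B are inside, at frame (0.075, 0.000) and (-0.023, -0.005). Next is nut C.

```bash
python3 -m handwheel '[{"linear":[-1.3,-3.75,0],"rotation":[0,0,0],"hand":0.3},{"linear":[-1.3,-3.75,0],"rotation":[0,0,0],"hand":0.3},{"linear":[-1.3,-3.75,0],"rotation":[0,0,0],"hand":0.3},{"linear":[-1.3,-3.75,0],"rotation":[0,0,0],"hand":0.3},{"linear":[-1.3,-3.75,0],"rotation":[0,0,0],"hand":0.3},{"linear":[-1.3,-3.75,0],"rotation":[0,0,0],"hand":0.3},{"linear":[-1.2,-3.75,0],"rotation":[0,0,0],"hand":0.3},{"linear":[-1.2,-3.75,0],"rotation":[0,0,0],"hand":0.3},{"linear":[0,0,0],"rotation":[0,0,0],"hand":0.3},{"linear":[0,0,-4],"rotation":[0,0,0],"hand":0.3},{"linear":[0,0,-4],"rotation":[0,0,0],"hand":0.3},{"linear":[0,0,-3],"rotation":[0,0,0],"hand":0.3},{"linear":[0,0,-1.5],"rotation":[0,0,0],"hand":0.3},{"linear":[0,0,-0.5],"rotation":[0,0,0],"hand":0.3},{"linear":[0,0,0],"rotation":[0,0,0],"hand":0.3}]'
python3 -c "
from h import *
wl(); s=arm.read_state(); print(s['tcp_pos'],s['qpos'])"
```

```text
time: 18.35
tcp_pos: [0.414, -0.1969, 0.0079]
eef_rot: [[0.062, 0.998, -0.001], [0.998, -0.062, 0.001], [0.001, -0.001, -1.0]]
wrist_force: [-0.3, 0.2, 0.5]
opening: 0.0254
finger_force: 0.0
[317. 132.] 8198 [ 0.415 -0.138] frame [-0.066 -0.34 ]
[ 0.414437   -0.19739883  0.00844558] [-3.55099121e+01  1.66741371e+01 -3.38519833e+01  3.94745030e+01
  7.16461759e-03  5.80730109e+01]
```

```bash
python3 -m handwheel '[{"linear":[0.05,1,0],"rotation":[0,0,0],"hand":0.3},{"linear":[0.05,1,0],"rotation":[0,0,0],"hand":0.3},{"linear":[0.05,1,0],"rotation":[0,0,0],"hand":0.3},{"linear":[0.05,1,0],"rotation":[0,0,0],"hand":0.3},{"linear":[0.05,1,0],"rotation":[0,0,0],"hand":0.3},{"linear":[0.05,1.2,0],"rotation":[0,0,0],"hand":0.3},{"linear":[0.05,1.2,0],"rotation":[0,0,0],"hand":0.3},{"linear":[0.05,1.2,0],"rotation":[0,0,0],"hand":0.3},{"linear":[0.05,1.2,0],"rotation":[0,0,0],"hand":0.3},{"linear":[0.05,1.2,0],"rotation":[0,0,0],"hand":0.3},{"linear":[0.05,1.2,0],"rotation":[0,0,0],"hand":0.3},{"linear":[0.05,1.2,0],"rotation":[0,0,0],"hand":0.3},{"linear":[0.05,1.2,0],"rotation":[0,0,0],"hand":0.3},{"linear":[0.05,1.2,0],"rotation":[0,0,0],"hand":0.3},{"linear":[0.05,1.2,0],"rotation":[0,0,0],"hand":0.3},{"linear":[0.05,1.2,0],"rotation":[0,0,0],"hand":0.3},{"linear":[0.05,1.2,0],"rotation":[0,0,0],"hand":0.3},{"linear":[0.05,1.2,0],"rotation":[0,0,0],"hand":0.3},{"linear":[0.05,1.2,0],"rotation":[0,0,0],"hand":0.3},{"linear":[0.05,1.2,0],"rotation":[0,0,0],"hand":0.3}]'
python3 -c "
from h import *
wl()"
```

```text
time: 20.9
tcp_pos: [0.4242, 0.0331, 0.0083]
eef_rot: [[0.063, 0.998, -0.0], [0.998, -0.063, -0.0], [-0.0, -0.0, -1.0]]
wrist_force: [-0.4, -5.2, 4.4]
opening: 0.026
finger_force: 2.7
[322. 198.] 7364 [0.425 0.065] frame [-0.092 -0.139]
```

```bash
python3 -m handwheel '[{"linear":[0.07,1.2,0],"rotation":[0,0,0],"hand":0.3},{"linear":[0.07,1.2,0],"rotation":[0,0,0],"hand":0.3},{"linear":[0.07,1.2,0],"rotation":[0,0,0],"hand":0.3},{"linear":[0.07,1.2,0],"rotation":[0,0,0],"hand":0.3},{"linear":[0.07,1.2,0],"rotation":[0,0,0],"hand":0.3},{"linear":[0.07,1.2,0],"rotation":[0,0,0],"hand":0.3},{"linear":[0.07,1.2,0],"rotation":[0,0,0],"hand":0.3},{"linear":[0.07,1.2,0],"rotation":[0,0,0],"hand":0.3},{"linear":[0.07,1.2,0],"rotation":[0,0,0],"hand":0.3},{"linear":[0.07,1.2,0],"rotation":[0,0,0],"hand":0.3},{"linear":[0,0.9,0],"rotation":[0,0,0],"hand":0.3},{"linear":[0,0.5,0],"rotation":[0,0,0],"hand":0.3},{"linear":[0,0.2,0],"rotation":[0,0,0],"hand":0.3},{"linear":[0,-1,0],"rotation":[0,0,0],"hand":0.3},{"linear":[0,-2,0],"rotation":[0,0,0],"hand":0.3},{"linear":[0,-2,0],"rotation":[0,0,0],"hand":0.3},{"linear":[0,0,5],"rotation":[0,0,0],"hand":0.3},{"linear":[0,0,5],"rotation":[0,0,0],"hand":0.3},{"linear":[0,0,5],"rotation":[0,0,0],"hand":0.3},{"linear":[0,0,0],"rotation":[0,0,0],"hand":0.3}]' && python3 -m handwheel '[{"linear":[0,-3,3],"rotation":[0,0,0],"hand":0.3},{"linear":[0,-3,3],"rotation":[0,0,0],"hand":0.3},{"linear":[0,0,0],"rotation":[0,0,0],"hand":0.3},{"linear":[0,0,0],"rotation":[0,0,0],"hand":0.3}]'
python3 - <<'E'
from h import *
im=wl(); cv2.imwrite("pics/w5.png",im[:,:,::-1])
E
```

```text
time: 23.45
tcp_pos: [0.4344, 0.118, 0.1624]
eef_rot: [[0.064, 0.998, 0.009], [0.998, -0.064, 0.001], [0.002, 0.009, -1.0]]
wrist_force: [0.1, 0.0, -0.5]
opening: 0.0258
finger_force: 0.0
time: 23.95
tcp_pos: [0.4306, 0.0582, 0.217]
eef_rot: [[0.064, 0.998, -0.002], [0.998, -0.064, 0.001], [0.0, -0.002, -1.0]]
wrist_force: [-0.1, 0.2, -0.1]
opening: 0.0256
finger_force: 0.0
[315.  24.] 1449 [0.433 0.196] frame [-0.108 -0.009]
[406.  32.] 1661 [0.517 0.185] frame [-0.023 -0.004]
[511.  40.] 1641 [0.615 0.171] frame [ 0.075 -0.   ]
```

View pics/w5.png

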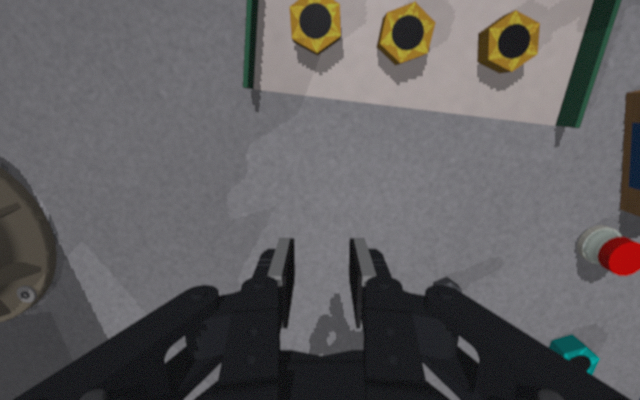

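All three nuts lie flat and well inside the frame, at (316,22), (407,32) and (512,41) in the wrist view. The arm is clear, so I'll hand in.

```bash
python3 -c "
from workcell import workorder
print(workorder.close_job())"
```

```text
the job is handed in; nothing more can be done
None
```

All three brass nuts are at rest inside the catch frame, at least 40 mm within the judged limits by my last camera measurement; no bystander was touched as far as I saw, and I handed the job in at about 24 s, with no verdict returned.

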